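# Unclip the cover of the blue suction-filter box

## Task

The filter in the blue box is due for a change. Press the two yellow tabs on the blue box's cover towards each other to unclip it, lift the cover off and set it down the right way up, flat in the middle of the black mat. Leave the red box closed and its cover where it is.

Things in the scene. Friction and masses are not known exactly. Their poses are not given: they have to be found in the camera images.
- blue_box: blue filter box, 96 x 84 mm, 45 mm high, fixed; swaps places with the red one. Origin: centre of its underside, z = 0. Ledges inside hold the hooks of its cover's two tabs: the cover comes out, straight up, only while both tabs are pressed in by 5 mm or more; lift 25 mm to clear. Each tab slides 7 mm inward to a firm stop on a spring (5 N fully in; squeeze and carry with 20 to 40 N).
- blue_cover: grey cover (0.1 kg), plate 85 (x) x 73 (y) x 5 mm, flush with the box's rim. Origin: centre of the plate's underside, z = 0.040 when closed; z up. Two upright yellow tabs, 24 mm wide in x, 5 mm thick, outer faces at y = +22 and -22 mm (+15, -15 pressed), rise to 39 mm above the origin; squeeze them along y. Feet reach 14 mm below the origin; it stands on them once off.
- mat: black rubber mat with a thin white border line, 130 x 130 mm, 3 mm thick, fixed on the board nearer the robot than the boxes. Origin: centre of its underside, z = 0; its top is at z = 0.003, so the cover standing on it has its origin at z = 0.017.
- red_cover: grey cover of the red box, with the same yellow tabs; box and cover are otherwise twins of the blue ones. Must stay closed. Origin as for the blue cover.

How it is judged:
By the outcome, as a careful person would: the job done as asked, in the order asked, and still so for the second after the job is handed in, with the robot touching nothing.
It also fails if it takes over 40 s, if anything falls off the work surface, if the arm or the gripper's body presses on something with over 40 N, if the wrist force passes 120 N, or if a joint passes its speed limit or range.

## Robot

A 6-joint arm with a two-finger parallel gripper is mounted at the origin on a cart in front of the work surface, level with it; the furniture and walls round the work are solid. World frame = base frame: x ahead of the robot, y to its left, z up, the work surface at z = 0. Lengths are in mm, angles in rad, forces in N, time in s.
With the tool pointing down it reaches from about 275 to 750 mm from the base axis. Payload 10.2 kg.
Tool frame: the origin (TCP) lies midway between the tips of the shut fingers; the grasp point (between the pads) lies 19 mm behind it; z points along the fingers, y is the direction in which the jaws open and shut (so a half turn about z gives the same grasp; the last joint's range is limited). The gripper opens to 85 mm and grips with 20 to 120 N. Pads are 22 mm wide; open, the fingers measure 114 mm over their backs; the gripper's body (76 mm by 85 mm) begins 54 mm behind the grasp point. The pads swing forward as they close: fully open they stand 13 mm farther back than shut.
Start: joints at [1.11, 0.313, 1.498, -0, 1.331, -0.223], TCP at [123.684, 510.229, 203.894] pointing down, gripper open.
Joint ranges: [-2.94, 2.94], [-0.97, 2.17], [0.19, 2.56], [-1.23, 4.37], [0.02, 3.11], [-2.88, 2.88]. Speed limits (rad/s): [2.39, 2.39, 3.01, 3.14, 3.14, 3.14].

## Interface

Orientations are given as a unit quaternion [w, x, y, z].
In Python, from rig import sense, optics, ctrl gives the robot as it stands.
- The arm moves only by the tool play_rows, never from a script. Its argument "plan" is a list of rows, each a list of 7 numbers: the shift along the world's x, y, z in mm, then the turn, a rotation vector about the world's x, y, z in rad, then the opening, from -1 (shut) to 1 (fully open), so that 0 is half open. A call has 1 to 5 rows; each row shifts and turns the pose as measured when the row begins; what a row does not reach is not made up. A row lasts 1/12 s, in which the tool goes at most 41.7 mm and 7.16 degrees, less where a joint would pass 70% of its speed; a pose out of reach is approached as far as the arm can. A call is refused whole if a number of a shift passes 41.7 or a number of a turn 0.125, either way. A call with a gripper value outside its range is refused whole. The fingers move at their own pace and stop on an object; "grip_force" is the grip in N (left out, the last holds). Time passes only in rows, so rows that do not move let the fingers close. It gives the time, the measured TCP pose, the force and the opening at its end, in the units of the state.
- sense(): the state, without advancing time (a new reading comes with each control period).
- optics.capture(name): name is "scene" or "top" or "wrist"; returns a dict with "img" (384x512x3 uint8, blue, green, red), "fx", "fy", "cx", "cy" (pixels), "world_to_cam" (4x4, takes a point from world to camera coordinates). Camera axes: x right, y up, looking along -z (the intrinsics and any distortion apply to the point x, -y, -z); pixel columns grow to the right and rows downward; lengths in mm; the calibration is good to about 2 mm. A picture is of the moment at which its call begins. There is no depth.
- ctrl.finish_job(): hands the job in, once; it reports no verdict.
The state is a dict: "time_s": time; "joints": joint angles; "dq": joint speeds; "tau": joint torques, N m; "eef_pos": TCP position; "ee_rot": TCP orientation; "force": force on the tool from outside, world axes, zero at the start; "wrist_torque": the same for the moment, N m; "grip_width": opening from 0.0 (shut) to 1.0 (fully open).
Only numpy, scipy, OpenCV 4.12 (cv2) and the standard library are available. Lean on these libraries where they do the work, as an engineer would, in place of code of your own. Each camera call takes 0.05 s, during which the arm holds its last target. There are 200 camera calls.

## Working session

There is one attempt and no reset: what is moved stays moved. The work goes in short steps, Python scripts to look and compute and a tool call to move; the robot and the scene stay as the last step left them, time stands still between calls to the robot, and variables do not carry over. Pictures are saved under pics/ and viewed, about 8 in all and at most 12, crops included, and the job is handed in when it is done.

Besides the shell and the picture viewer there is one more tool, called after "Request:" by a JSON object that holds its "op" and its "data". play_rows: Moves the arm, as the interface text tells. Its arguments: {"type":"object","properties":{"plan":{"type":"array"},"grip_force":{"type":"number"}},"required":["plan"]}

```bash
mkdir -p pics; cat > h.py <<'E'
import numpy as np, cv2
from rig import sense, optics, ctrl
def cap(n,f=None):
    c=optics.capture(n)
    if f: cv2.imwrite('pics/'+f+'.png',c['img'])
    return c
def ray(c,u,v,z):
    M=np.array(c['world_to_cam']);R=M[:3,:3];o=-R.T@M[:3,3]
    d=R.T@np.array([(u-c['cx'])/c['fx'],-(v-c['cy'])/c['fy'],-1.])
    return o+d*(z-o[2])/d[2]
E
python3 - <<'E'
from h import *
s=sense();print(s)
a=cap('scene','s0');b=cap('top','t0')
print({k:v for k,v in b.items() if k!='img'})
cv2.imwrite('pics/both0.png',cv2.resize(np.vstack([a['img'],b['img']]),None,fx=.78,fy=.78))
E
```

```text
{'time_s': 0.0, 'joints': array([ 1.10960566e+00,  3.13450249e-01,  1.49847139e+00,  2.63857161e-06,
        1.33099669e+00, -2.23382740e-01]), 'dq': array([ 0.00017205, -0.00154012,  0.00024424,  0.0004976 , -0.00050948,
        0.0006596 ]), 'tau': array([-2.22683069e-03, -4.12265861e+01, -2.59744370e+01, -3.65471005e-04,
        4.18257012e-03,  1.23020553e-05]), 'eef_pos': array([123.53911364, 509.94468208, 203.32206293]), 'ee_rot': array([-2.23682527e-04,  1.18624267e-01,  9.92938993e-01, -6.23954328e-04]), 'force': array([-0.12997621,  0.69010836, -0.0999804 ]), 'wrist_torque': array([0.02899874, 0.01542254, 0.00950556]), 'grip_width': 1.00171423421459}
{'fx': 371.67845386188577, 'fy': 371.67845386188577, 'cx': 258.0800986432393, 'cy': 183.71017977537633, 'world_to_cam': array([[ 3.06529771e-02, -9.99514004e-01,  5.67011246e-03,
         1.47880877e+01],
       [ 9.79054917e-01,  3.11669026e-02,  2.01196653e-01,
        -5.51649124e+02],
       [-2.01275592e-01, -6.15924904e-04,  9.79534459e-01,
        -7.86712852e+02],
       [ 0.00000000e+00,  0.00000000e+00,  0.00000000e+00,
         1.00000000e+00]])}
```

View pics/both0.png

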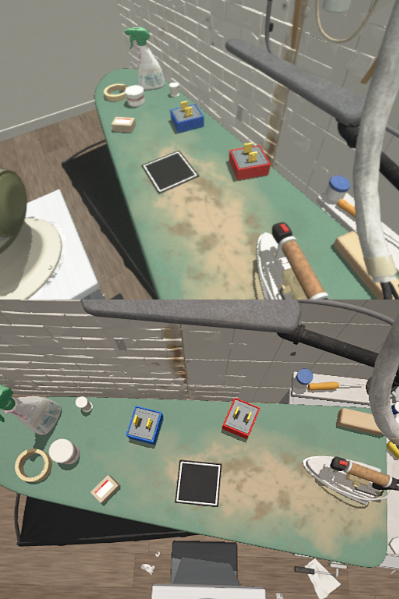

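The top view (left and right are +y and −y) shows the blue box at about (186,160) and the red box at about (308,154), with the mat at about (254,235). A grey arm overhangs behind the boxes. Next I'll measure.

```bash
cat > m.py <<'E'
from h import *
def blobs(c,lo,hi,amin,roi=None):
    h=cv2.cvtColor(c['img'],cv2.COLOR_BGR2HSV);m=cv2.inRange(h,np.array(lo),np.array(hi))
    n,l,s,ce=cv2.connectedComponentsWithStats(m)
    return [(ce[i].round(1),s[i][:5],cv2.minAreaRect(np.argwhere(l==i)[:,::-1].astype(np.float32))) for i in range(1,n) if s[i][4]>=amin]
E
python3 - <<'E'
from m import *
for n in('top','scene'):
    c=cap(n)
    print(n)
    for nm,lo,hi,z in(('blue',(105,120,60),(125,255,255),45),('yel',(20,150,100),(32,255,255),79),('black',(0,0,0),(180,90,45),3)):
        for b in blobs(c,lo,hi,25 if nm!='black' else 800): print(nm,b[0],b[1],np.round(b[2][2]),ray(c,*b[0],z).round())
c=cap('top');cv2.imwrite('pics/t1.png',cv2.resize(c['img'][90:300,120:400],None,fx=2.8,fy=2.8,interpolation=cv2.INTER_CUBIC))
c=cap('scene');cv2.imwrite('pics/s1.png',cv2.resize(c['img'],None,fx=1.5,fy=1.5))
print(c['world_to_cam'],c['fx'],c['cx'],c['cy'])
E
```

```text
top
blue [188.4 164.3] [161 136  48  50 506] 16.0 [594. 195.  45.]
blue [505.1 142. ] [502 136   8  12  38] 63.0 [ 672. -548.   45.]
yel [302.3 144.3] [300 138   6  13  32] 27.0 [640. -65.  79.]
yel [318.2 150.8] [315 145   7  12  32] 18.0 [ 626. -101.   79.]
yel [174.5 154.8] [172 149   7  13  55] 18.0 [606. 221.  79.]
yel [190.8 159.1] [188 153   7  13  54] 16.0 [597. 184.  79.]
yel [504.1 191.6] [496 182  16  21 187] 48.0 [ 546. -510.   79.]
black [420.3  63.1] [355  42 126  45 988] 17.0 [ 894. -379.    3.]
black [102.5 290.4] [  22  253  232   63 7201] 0.0 [303. 378.   3.]
scene
blue [240.6 157.1] [218 134  43  36 583] 79.0 [582. 155.  45.]
yel [323.4 200.5] [320 196   8  11  31] 90.0 [ 621. -115.   79.]
black [138.4 261.3] [  80  187  122  197 6433] 72.0 [245.  23.   3.]
[[ 8.29111398e-01 -5.58739194e-01 -1.96164025e-02 -4.32957466e+02]
 [ 3.88067999e-01  5.49886328e-01  7.39613585e-01 -2.55170650e+02]
 [-4.02464306e-01 -6.20834551e-01  6.72745823e-01 -6.61933890e+02]
 [ 0.00000000e+00  0.00000000e+00  0.00000000e+00  1.00000000e+00]] 371.35146994406307 255.09604708432096 191.6157532226225
```

View pics/t1.png

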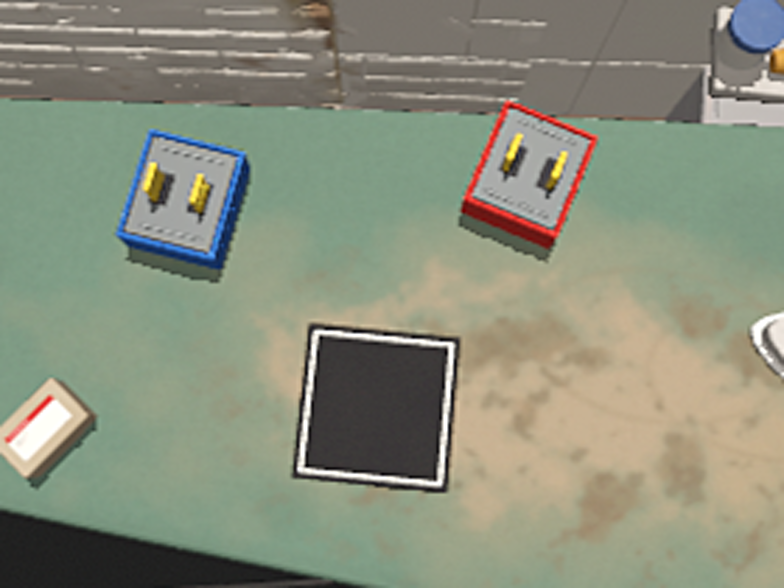

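View pics/s1.png

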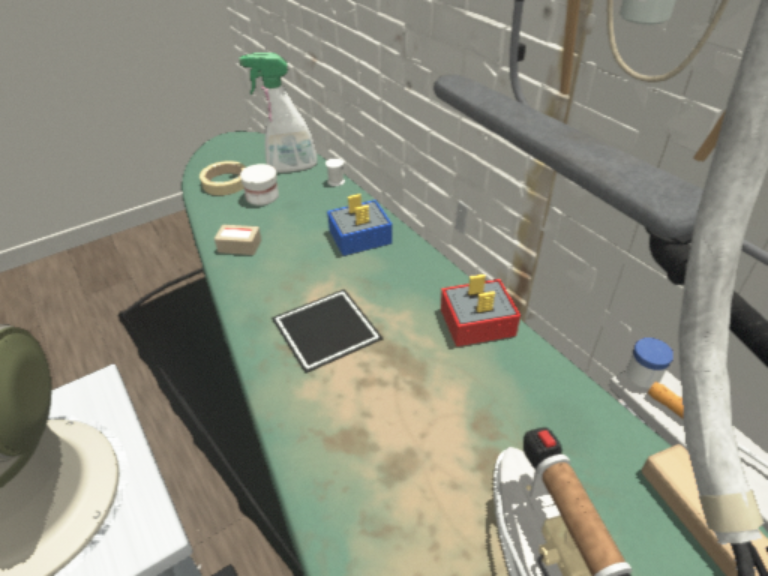

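The crop shows blue rim corners at about (152,131), (247,153), (212,257) and (120,237) and mat corners at (312,325), (457,340), (445,490) and (295,475). The padded grey arm hangs in the air behind the boxes.

```bash
python3 - <<'E'
from m import *
t=cap('top')
f=lambda p:(p[0]/2.8+120,p[1]/2.8+90)
for nm,P,z in(('blue',[(152,131),(247,153),(212,257),(120,237)],45),('mat',[(312,325),(457,340),(445,490),(295,475)],3)):
    Q=np.array([ray(t,*f(p),z)[:2] for p in P]);print(nm,Q.round(),Q.mean(0).round(1))
    d=Q-np.roll(Q,-1,0);print(np.linalg.norm(d,axis=1).round(),np.degrees(np.arctan2(d[:,1],d[:,0])).round(1))
# tabs with z 73
for z in(70,75,79): print(z,(ray(t,174.5,154.8,z)+ray(t,190.8,159.1,z))/2)
# bar: triangulate tip
s=cap('scene')
def line(c,u,v): 
    a=ray(c,u,v,0);b=ray(c,u,v,500);return a,(b-a)/np.linalg.norm(b-a)
def tri(u,v):
    A=np.zeros((3,3));B=np.zeros(3)
    for o,d in(u,v):
        P=np.eye(3)-np.outer(d,d);A+=P;B+=P@o
    x=np.linalg.solve(A,B);return x.round(),[round(float(np.linalg.norm((np.eye(3)-np.outer(d,d))@(x-o))),1) for o,d in(u,v)]
print('bar tip',tri(line(t,77,9),line(s,293,59)))
print('bar big end',tri(line(t,375,45),line(s,443,155)))
E
```

```text
blue [[660. 233.]
 [643. 152.]
 [553. 175.]
 [568. 252.]] [605.8 203. ]
[83. 93. 78. 94.] [  78.3  -14.7 -100.6  168.1]
mat [[505.  94.]
 [496. -30.]
 [372. -22.]
 [380. 102.]] [438.4  36.1]
[124. 125. 124. 126.] [ 85.9  -3.6 -93.8 176.2]
70 [604.33343739 204.28358976  70.        ]
75 [602.95923548 203.21895562  75.        ]
79 [601.85987395 202.36724831  79.        ]
bar tip (array([976., 470.,  94.]), [20.3, 20.3])
bar big end (array([ 845., -212.,  159.]), [2.8, 2.8])
```

Request:
{"op": "play_rows", "data": {"plan": [[33, -21, 0, 0, 0, 0, 1], [33, -21, 0, 0, 0, 0, 1], [33, -21, 0, 0, 0, 0, 1], [33, -21, 0, 0, 0, 0, 1], [33, -21, 0, 0, 0, 0, 1]]}}

```text
time_s: 0.82
eef_pos: [288.0, 403.7, 203.8]
ee_rot: [-0.001, 0.112, 0.994, 0.001]
force: [-0.3, -0.1, -0.4]
grip_width: 0.998
```

Request:
{"op": "play_rows", "data": {"plan": [[33, -21, 0, 0, 0, 0, 1], [33, -21, 0, 0, 0, 0, 1], [33, -21, 0, 0, 0, 0, 1], [33, -21, 0, 0, 0, 0, 1], [33, -21, 0, 0, 0, 0, 1]]}}

```text
time_s: 1.23
eef_pos: [460.2, 291.6, 204.6]
ee_rot: [-0.0, 0.112, 0.994, 0.001]
force: [0.8, 0.7, -0.5]
grip_width: 0.998
```

Request:
{"op": "play_rows", "data": {"plan": [[33, -20, 0, 0, 0, 0, 1], [33, -20, 0, 0, 0, 0, 1], [33, -20, 0, 0, 0, 0, 1], [33, -20, 0, 0, 0, 0, 1], [0, 0, 0, 0, 0, 0, 1]]}}

```text
time_s: 1.65
eef_pos: [602.3, 201.0, 203.1]
ee_rot: [0.0, 0.115, 0.993, 0.001]
force: [0.5, 0.3, -0.6]
grip_width: 1.0
```

```bash
python3 - <<'E'
from m import *
s=sense();print(s['eef_pos'],s['ee_rot'])
for n in('wrist','top'):
    c=cap(n,n+'2')
    for b in blobs(c,(20,150,100),(32,255,255),25): print(n,b[0],b[1],np.round(b[2][2]),ray(c,*b[0],79).round(1))
E
```

```text
[602.28612346 201.03128433 203.11158284] [1.38670671e-04 1.15443804e-01 9.93313724e-01 7.44108214e-04]
wrist [244.8 177.8] [242 163   7  30 160] 90.0 [602.2 190.   79. ]
wrist [285.3 178. ] [282 163   7  30 161] 88.0 [611.3 227.4  79. ]
wrist [ 24.2 269.4] [ 13 251  25  35 371] 57.0 [643.7 -53.6  79. ]
top [302.5 144.1] [300 138   6  13  32] 27.0 [640.5 -65.3  79. ]
top [318.4 150.4] [315 144   7  13  33] 18.0 [ 626.9 -101.2   79. ]
top [190.8 158.5] [188 152   7  13  53] 18.0 [598.9 183.9  79. ]
top [504.1 191.6] [496 182  16  21 187] 48.0 [ 545.7 -510.3   79. ]
```

View pics/wrist2.png

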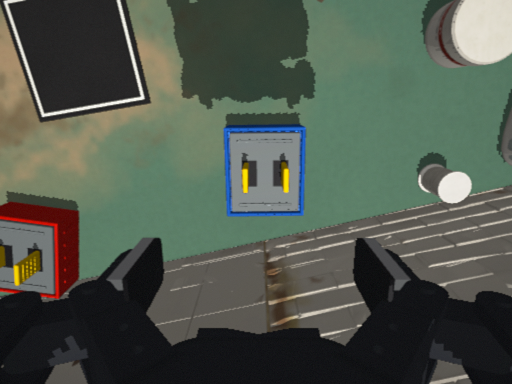

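The wrist view shows the blue cover's tabs upright at (245,178) and (285,178), so the jaws are aligned in yaw. I'll compare the box rim across both views.

```bash
python3 - <<'E'
from m import *
for n in('wrist','top'):
    c=cap(n);h=cv2.cvtColor(c['img'],cv2.COLOR_BGR2HSV);m=cv2.inRange(h,np.array((100,120,60)),np.array((125,255,255)))
    M=np.array(c['world_to_cam']);print(n,'campos',(-M[:3,:3].T@M[:3,3]).round())
    print('cx',c['cx'],c['cy'])
    for tcp in([602.3,201,203],[602.3,201,222]):
        p=M@np.array(tcp+[1]);print('tcp px',c['cx']+c['fx']*p[0]/-p[2],c['cy']-c['fy']*p[1]/-p[2])
    n_,l,s,ce=cv2.connectedComponentsWithStats(m);i=max(range(1,n_),key=lambda i:s[i][2]*s[i][3]*(s[i][4]>100)*(s[i][0]<490))
    ps=np.argwhere(l==i)[:,::-1]
    P=np.array([ray(c,*p,45)[:2] for p in ps])
    r=cv2.minAreaRect(P.astype(np.float32));print(s[i],r)
    hol=cv2.findContours((l==i).astype(np.uint8),cv2.RETR_CCOMP,cv2.CHAIN_APPROX_NONE)
    for k,q in enumerate(hol[0]):
        if len(q)>60: 
            r=cv2.minAreaRect(np.array([ray(c,*p[0],45)[:2] for p in q],np.float32));print(hol[1][0][k],r)
E
```

```text
wrist campos [535. 220. 374.]
cx 258.034546123981 189.33849086671125
tcp px 250.78634131217916 229.32705786804328
tcp px 250.1120011993375 243.29389887420515
[ 221  128   82   92 1853] ((607.697998046875, 208.8414306640625), (84.18251037597656, 98.81695556640625), 77.34452056884766)
[-1 -1  1 -1] ((607.697998046875, 208.8414306640625), (84.18251037597656, 98.81695556640625), 77.34452056884766)
[-1 -1 -1  0] ((609.3314819335938, 208.59954833984375), (75.04792785644531, 87.83678436279297), 77.32957458496094)
top campos [381.  31. 882.]
cx 258.0800986432393 183.71017977537633
tcp px 170.8224808825933 139.08948668473928
tcp px 168.5289617783353 135.82964835883254
[163 142  46  44 390] ((602.5224609375, 199.61190795898438), (86.42227172851562, 102.0884780883789), 76.69970703125)
[-1 -1 -1 -1] ((602.5224609375, 199.61190795898438), (86.42227172851562, 102.0884780883789), 76.69970703125)
```

Request:
{"op": "play_rows", "data": {"plan": [[1.5, 2, -37, 0, 0, 0, 1], [1.5, 2, -37, 0, 0, 0, 1], [0, 0, -20, 0, 0, 0, 1], [0, 0, 0, 0, 0, 0, 1], [0, 0, 0, 0, 0, 0, 1]]}}

```text
time_s: 2.27
eef_pos: [596.3, 216.5, 112.7]
ee_rot: [0.003, 0.108, 0.994, 0.003]
force: [0.9, 0.5, -0.1]
grip_width: 1.0
```

```bash
python3 - <<'E'
from m import *
s=sense();print(s['eef_pos'],s['ee_rot'])
c=cap('wrist','wrist3')
M=np.array(c['world_to_cam'])
p=M@np.array([*s['eef_pos'],1]);print('tcp px',c['cx']+c['fx']*p[0]/-p[2],c['cy']-c['fy']*p[1]/-p[2],p[:3])
for b in blobs(c,(20,150,100),(32,255,255),25): print(b[0],b[1],np.round(b[2][2]),ray(c,*b[0],79).round(1))
E
```

```text
[596.31853193 216.50382963 112.72663671] [0.00332663 0.10831142 0.99410765 0.00274868]
tcp px 255.38039710136735 222.80033363676247 [  -1.51565615  -19.10844011 -181.67035324]
[220.4 218.1] [216 195  11  45 341] 4.0 [600.7 191.1  79. ]
[275.8 217.8] [272 195   9  45 338] 90.0 [608.8 228.   79. ]
```

View pics/wrist3.png

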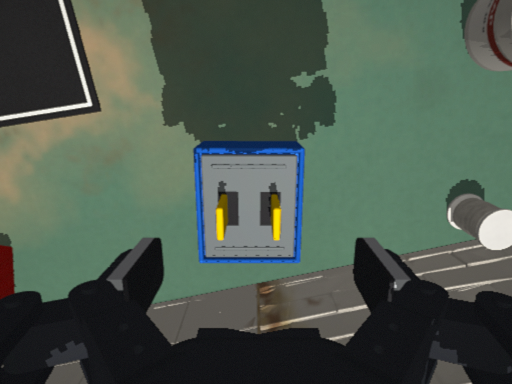

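Request:
{"op": "play_rows", "data": {"plan": [[8, -7, -5, 0, 0, 0, 1], [0, 0, 0, 0, 0, 0, 1], [0, 0, 0, 0, 0, 0, 1], [0, 0, 0, 0, 0, 0, 1]]}}

```text
time_s: 2.65
eef_pos: [606.9, 209.9, 113.3]
ee_rot: [0.008, 0.108, 0.994, 0.004]
force: [0.1, -0.3, 0.2]
grip_width: 0.998
```

```bash
cat > w.py <<'E'
from m import *
s=sense();print(s['time_s'],s['eef_pos'].round(1),s['ee_rot'].round(4),s['dq'].round(3))
c=cap('wrist','w%d'%int(s['time_s']*100))
M=np.array(c['world_to_cam'])
p=M@np.array([*s['eef_pos'],1]);print('tcp px',c['cx']+c['fx']*p[0]/-p[2],c['cy']-c['fy']*p[1]/-p[2])
for b in blobs(c,(20,150,100),(32,255,255),60): print(b[0],b[1],np.round(b[2][2]),ray(c,*b[0],79).round(1))
print(sense()['eef_pos'].round(1))
E
python3 w.py; sleep .1; python3 w.py
```

```text
2.65 [606.9 209.9 113.3] [0.0075 0.1076 0.9942 0.0038] [-0.001 -0.012 -0.015  0.001  0.008  0.002]
tcp px 255.3927562742439 222.79442290200308
[225.8 201.7] [221 179  11  45 339] 88.0 [601.2 190.9  79. ]
[281.8 202. ] [277 179  10  45 344] 88.0 [609.6 227.6  79. ]
[606.9 210.  113.5]
2.7 [606.9 210.  113.5] [0.0077 0.1076 0.9942 0.0039] [ 0.005  0.002  0.006  0.001 -0.002  0.001]
tcp px 255.39619768594653 222.8144024577486
[225.6 201.4] [221 179  10  45 340] 90.0 [601.1 190.8  79. ]
[281.6 201.7] [277 179  10  45 340] 88.0 [609.5 227.6  79. ]
[606.7 210.  113.2]
```

```bash
cat >> h.py <<'E'
from scipy.spatial.transform import Rotation as Ro
def turn(axis_deg):
    q=sense()['ee_rot'];R=Ro.from_quat([*q[1:],q[0]]);a=np.radians(axis_deg)
    return (Ro.from_quat([np.cos(a),np.sin(a),0,0])*R.inv()).as_rotvec().round(4)
E
python3 -c "
from h import *
print(turn(83.5))"
```

```text
[-0.006   0.0157 -0.0114]
```

Request:
{"op": "play_rows", "data": {"plan": [[0, -1, -10, -0.006, 0.016, -0.011, 1], [0, 0, 0, 0, 0, 0, 1], [0, 0, 0, 0, 0, 0, 1], [0, 0, 0, 0, 0, 0, 1]]}}

```text
time_s: 3.08
eef_pos: [606.7, 208.9, 102.2]
ee_rot: [-0.001, 0.114, 0.994, -0.0]
force: [0.6, -0.0, 0.2]
grip_width: 1.0
```

```bash
python3 w.py; python3 -c "
from h import *
print(turn(83.5))"
```

```text
3.0833 [606.7 208.9 102.2] [-1.100e-03  1.137e-01  9.935e-01 -5.000e-04] [ 0.002  0.002 -0.005  0.001  0.001 -0.001]
tcp px 255.35921724901925 222.84586470475597
[226.8 207.3] [221 184  12  47 412] 90.0 [600.8 191.3  79. ]
[285.2 207.6] [280 184  11  47 366] 88.0 [609.5 227.7  79. ]
[606.7 208.9 102.3]
[ 0.0007 -0.0019  0.0009]
```

Request:
{"op": "play_rows", "data": {"plan": [[0, -0.5, -14, 0, 0, 0, 1], [0, 0, -14, 0, 0, 0, 1], [0, 0, -14, 0, 0, 0, 1], [0, 0, 0, 0, 0, 0, 1], [0, 0, 0, 0, 0, 0, 1]]}}

```text
time_s: 3.55
eef_pos: [607.4, 208.7, 60.5]
ee_rot: [0.001, 0.114, 0.994, 0.0]
force: [0.4, -1.1, 0.3]
grip_width: 1.0
```

```bash
python3 w.py; python3 -c "
from h import *
print(turn(83.5))"
```

```text
3.55 [607.4 208.7  60.5] [5.000e-04 1.135e-01 9.935e-01 0.000e+00] [ 0.001  0.016  0.018  0.001 -0.006 -0.001]
tcp px 255.39626379694073 222.83806569136414
[290.7 229.4] [284 199  14  61 675] 90.0 [608.  227.3  79. ]
[220.  229.6] [213 200  15  60 726] 90.0 [599.9 192.   79. ]
[607.2 208.7  60.3]
[0.0002 0.0006 0.0006]
```

Request:
{"op": "play_rows", "data": {"plan": [[-1, -0.5, -6, 0, 0, 0, 1], [0, 0, -6, 0, 0, 0, 1], [0, 0, 0, 0, 0, 0, 1]]}}

```text
time_s: 3.85
eef_pos: [607.1, 208.4, 49.5]
ee_rot: [0.002, 0.113, 0.994, 0.0]
force: [-0.2, 0.1, -0.6]
grip_width: 1.002
```

```bash
python3 w.py
```

```text
3.85 [607.1 208.4  49.5] [1.900e-03 1.134e-01 9.935e-01 4.000e-04] [-0.    -0.016 -0.008  0.     0.01   0.001]
tcp px 255.415257572364 222.7907677629023
[218.5 237.8] [211 205  16  66 848] 90.0 [599.3 192.2  79. ]
[293.5 237.7] [286 205  16  66 809] 90.0 [607.4 227.2  79. ]
[607.3 208.4  50.1]
```

Request:
{"op": "play_rows", "data": {"plan": [[0, 0, -2, 0, 0, 0, 0.2], [0, 0, 0, 0, 0, 0, 0.2], [0, 0, 0, 0, 0, 0, 0.2], [0, 0, 0, 0, 0, 0, 0.2]], "grip_force": 30}}

```text
time_s: 4.23
eef_pos: [607.8, 208.5, 48.8]
ee_rot: [0.003, 0.113, 0.994, 0.001]
force: [-0.2, 0.3, 0.6]
grip_width: 0.598
```

```bash
python3 w.py
```

```text
4.2333 [607.8 208.5  48.8] [2.900e-03 1.134e-01 9.935e-01 6.000e-04] [-0.001 -0.004 -0.003 -0.001  0.002  0.001]
tcp px 255.37680793445935 222.80850984018872
[217.9 237.2] [210 205  17  66 879] 90.0 [599.3 192.3  79. ]
[293.1 236.7] [286 204  15  67 824] 90.0 [607.2 227.2  79. ]
[607.8 208.5  48.9]
```

View pics/w423.png

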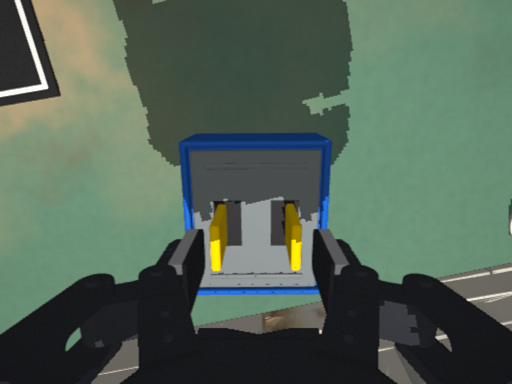

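Pads stand on either side of the tabs, inner edges at about columns 200 and 317 and tabs at 210–300. I'll zoom in to check the overlap along x.

```bash
python3 - <<'E'
from m import *
w=cv2.imread('pics/w423.png')[190:310,130:370]; s=cap('scene','s4')['img'][70:190,140:380]
cv2.imwrite('pics/z4.png',np.vstack([cv2.resize(i,None,fx=2.5,fy=2.5,interpolation=cv2.INTER_CUBIC) for i in(w,s)]))
c=optics.capture('wrist');M=np.array(c['world_to_cam']);e=sense();R=Ro.from_quat([*e['ee_rot'][1:],e['ee_rot'][0]])
for y in(-25.5,25.5):
  for x in(-11,11):
    for z in(-4,-42):
      p=M@np.array([*(e['eef_pos']+R.apply([x,y,z])),1]);print((x,y,z),(c['cx']+c['fx']*p[0]/-p[2]).round(),(c['cy']-c['fy']*p[1]/-p[2]).round())
E
```

```text
(-11, -25.5, -4) 210.0 244.0
(-11, -25.5, -42) 198.0 279.0
(11, -25.5, -4) 209.0 207.0
(11, -25.5, -42) 196.0 234.0
(-11, 25.5, -4) 300.0 243.0
(-11, 25.5, -42) 311.0 279.0
(11, 25.5, -4) 302.0 207.0
(11, 25.5, -42) 313.0 234.0
```

View pics/z4.png

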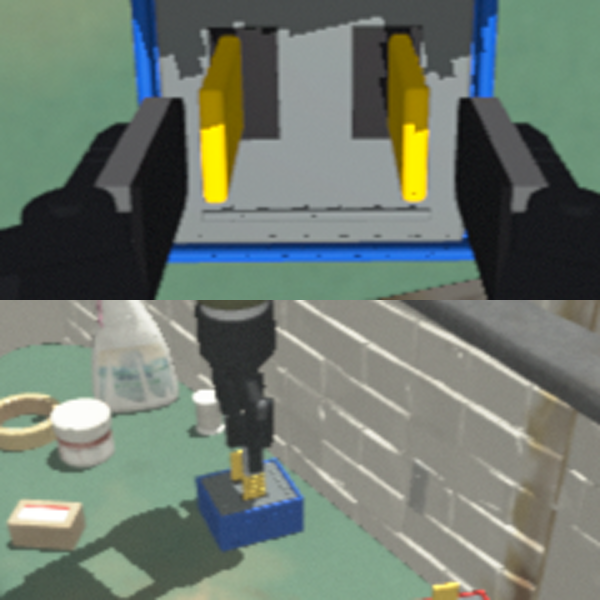

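```bash
python3 - <<'E'
from m import *
c=optics.capture('wrist');M=np.array(c['world_to_cam']);e=sense();R=Ro.from_quat([*e['ee_rot'][1:],e['ee_rot'][0]])
print(c['fx'],c['fy'],M.round(3),e['eef_pos'])
T=M[:3,:3]@R.as_matrix();print('cam axes in tool frame rows',T.round(3)); print('cam pos tool',R.inv().apply(-M[:3,:3].T@M[:3,3]-e['eef_pos']).round(1))
# tip pixel depth inference
def px(q):
    p=M@np.array([*(e['eef_pos']+R.apply(q)),1]);return (c['cx']+c['fx']*p[0]/-p[2],c['cy']-c['fy']*p[1]/-p[2])
for w in(25.5,30):
  for z in(-4,-10,-17,-24,-30):
    print(w,z,np.round(px([11,-w,z])+px([11,w,z])))
E
```

```text
318.13296964679705 318.13296964679705 [[ 2.26000e-01  9.74000e-01  3.00000e-03 -3.42210e+02]
 [-9.38000e-01  2.19000e-01 -2.67000e-01  5.18707e+02]
 [-2.61000e-01  5.80000e-02  9.64000e-01 -8.21160e+01]
 [ 0.00000e+00  0.00000e+00  0.00000e+00  1.00000e+00]] [607.75151956 208.46802061  48.76229393]
cam axes in tool frame rows [[-0.001  1.    -0.001]
 [ 0.965  0.001  0.262]
 [ 0.262 -0.001 -0.965]]
cam pos tool [  66.     1.4 -170.4]
25.5 -4 [209. 207. 302. 207.]
25.5 -10 [207. 210. 303. 210.]
25.5 -17 [205. 215. 305. 215.]
25.5 -24 [203. 220. 307. 219.]
25.5 -30 [201. 224. 309. 224.]
30 -4 [201. 207. 310. 207.]
30 -10 [199. 210. 312. 210.]
30 -17 [196. 215. 314. 215.]
30 -24 [194. 220. 316. 219.]
30 -30 [191. 224. 319. 224.]
```

```bash
python3 - <<'E'
from m import *
c=optics.capture('scene');M=np.array(c['world_to_cam']);e=sense();R=Ro.from_quat([*e['ee_rot'][1:],e['ee_rot'][0]])
im=cv2.resize(c['img'][105:175,205:285],None,fx=8,fy=8,interpolation=cv2.INTER_CUBIC)
def px(q):
    p=M@np.array([*q,1]);return np.array([c['cx']+c['fx']*p[0]/-p[2],c['cy']-c['fy']*p[1]/-p[2]])
for z,col in((-4,(0,0,255)),(-30,(255,0,255))):
  for y in(-26,26):
    P=[(8*(px(e['eef_pos']+R.apply([x,y,z]))-[205,105])).astype(int) for x in(-11,11)]
    print(z,y,P);cv2.line(im,tuple(map(int,P[0])),tuple(map(int,P[1])),col,1)
# expected rim of the box for registration check
for q in([606,208,79],):
  Rz=Ro.from_euler('z',-13,degrees=True)
  for y in(-22,22):
    P=[(8*(px(np.array(q)+Rz.apply([x,y,0]))-[205,105])).astype(int) for x in(-12,12)]
    cv2.line(im,tuple(map(int,P[0])),tuple(map(int,P[1])),(255,255,0),1)
cv2.imwrite('pics/z5.png',im)
E
```

```text
-4 -26 [array([319, 328]), array([256, 343])]
-4 26 [array([268, 246]), array([207, 260])]
-30 -26 [array([315, 262]), array([251, 277])]
-30 26 [array([263, 182]), array([202, 196])]
```

View pics/z5.png

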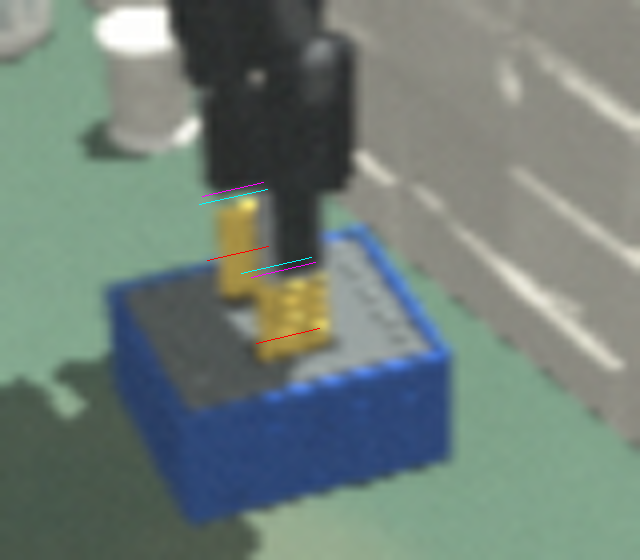

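The zoomed scene shows the near fingertip ending at about (300,265), level with the tab tops at z≈79. The tips are therefore about 26 mm higher than the TCP suggests, and closing here would miss the tabs. I'll descend further with a wider opening and watch the force.

Request:
{"op": "play_rows", "data": {"plan": [[0, -1, -2, 0.0007, 0.0055, 0, 0.45], [0, 0, -6, 0, 0, 0, 0.45], [0, 0, -6, 0, 0, 0, 0.45], [0, 0, -6, 0, 0, 0, 0.45], [0, 0, 0, 0, 0, 0, 0.45]]}}

```text
time_s: 4.9
eef_pos: [607.6, 207.3, 26.5]
ee_rot: [-0.0, 0.113, 0.994, 0.001]
force: [-0.8, -0.5, -0.8]
grip_width: 0.728
```

Request:
{"op": "play_rows", "data": {"plan": [[0, 0, 0, 0, 0, 0, 0.2], [0, 0, 0, 0, 0, 0, 0.2], [0, 0, 0, 0, 0, 0, 0.2]]}}

```text
time_s: 5.15
eef_pos: [607.2, 207.2, 25.5]
ee_rot: [-0.001, 0.113, 0.994, 0.0]
force: [-0.2, -0.7, 0.5]
grip_width: 0.605
```

```bash
python3 - <<'E'
from m import *
e=sense();print(e['ee_rot'].round(4),e['force'])
c=optics.capture('scene');a=cv2.resize(c['img'][105:175,205:285],None,fx=7,fy=7,interpolation=cv2.INTER_CUBIC)
w=optics.capture('wrist')['img'];b=cv2.resize(w[170:310,150:366],None,fx=2.3,fy=2.3)
b=cv2.copyMakeBorder(b,0,0,0,max(0,560-b.shape[1]),cv2.BORDER_CONSTANT)[:,:560]
cv2.imwrite('pics/z6.png',cv2.resize(np.vstack([a,b]),None,fx=.72,fy=.72))
E
```

```text
[-1.000e-03  1.135e-01  9.935e-01  5.000e-04] [-0.23084404 -0.71887565  0.51857657]
```

View pics/z6.png

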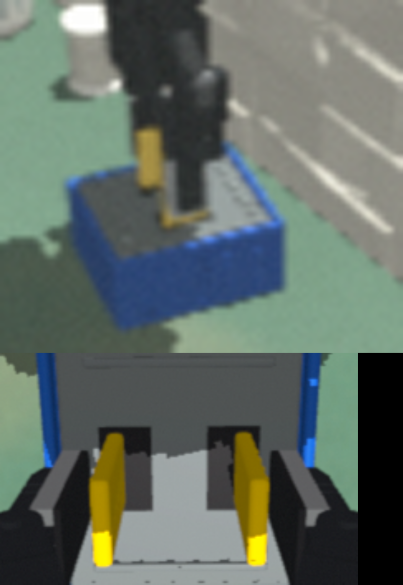

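The fingers now overlap the tabs almost to their base and are centred on them. Closing.

Request:
{"op": "play_rows", "data": {"plan": [[0, 0, 0, 0, 0, 0, -0.1], [0, 0, 0, 0, 0, 0, -0.4], [0, 0, 0, 0, 0, 0, -1], [0, 0, 0, 0, 0, 0, -1], [0, 0, 0, 0, 0, 0, -1]], "grip_force": 30}}

```text
time_s: 5.67
eef_pos: [607.9, 207.3, 27.4]
ee_rot: [0.0, 0.113, 0.994, 0.001]
force: [-0.7, 0.3, -1.5]
grip_width: 0.328
```

Request:
{"op": "play_rows", "data": {"plan": [[0, 0, 0, 0, 0, 0, -1], [0, 0, 0, 0, 0, 0, -1], [0, 0, 0, 0, 0, 0, -1]]}}

```text
time_s: 5.92
eef_pos: [607.8, 207.3, 27.1]
ee_rot: [0.0, 0.113, 0.994, 0.001]
force: [-0.3, -0.9, 0.5]
grip_width: 0.328
```

```bash
python3 w.py
```

```text
5.9167 [607.8 207.3  27.1] [0.000e+00 1.133e-01 9.936e-01 6.000e-04] [ 0.001  0.002  0.001 -0.    -0.     0.   ]
tcp px 255.3908999047549 222.7928761464425
[231.4 256.3] [ 224  217   16   79 1020] 90.0 [600.3 199.3  79. ]
[284.8 256.2] [ 277  217   16   79 1006] 90.0 [605.2 220.6  79. ]
[607.8 207.3  27.1]
```

The width is about 28 mm, against 30 mm expected with both tabs fully pressed, and no side force shows. Lifting straight up.

Request:
{"op": "play_rows", "data": {"plan": [[0, 0, 6, 0, 0, 0, -1], [0, 0, 8, 0, 0, 0, -1], [0, 0, 8, 0, 0, 0, -1]]}}

```text
time_s: 6.22
eef_pos: [606.6, 207.1, 48.6]
ee_rot: [-0.002, 0.113, 0.994, 0.0]
force: [0.1, -0.0, -0.5]
grip_width: 0.328
```

Request:
{"op": "play_rows", "data": {"plan": [[0, 0, 12, 0, 0, 0, -1], [0, 0, 15, 0, 0, 0, -1], [0, 0, 15, 0, 0, 0, -1], [0, 0, 15, 0, 0, 0, -1], [0, 0, 0, 0, 0, 0, -1]]}}

```text
time_s: 6.63
eef_pos: [607.5, 207.3, 114.9]
ee_rot: [0.001, 0.113, 0.994, 0.001]
force: [0.4, -0.4, -1.3]
grip_width: 0.326
```

```bash
python3 w.py; python3 -c "
from h import *
print(turn(83.5));a=cap('scene')['img'][60:200,150:340];cv2.imwrite('pics/z7.png',cv2.resize(a,None,fx=3,fy=3))"
```

```text
6.6333 [607.5 207.3 114.9] [7.000e-04 1.134e-01 9.936e-01 9.000e-04] [-0.002  0.007  0.028  0.001 -0.019  0.002]
tcp px 255.3729953554874 222.81765869702224
[231.4 256.6] [224 217  16  79 988] 90.0 [642.2 181.4  79. ]
[284.7 256.4] [278 217  15  79 975] 90.0 [650.7 218.5  79. ]
[607.  207.2 113.3]
[-0.0013 -0.0001  0.0004]
```

View pics/z7.png

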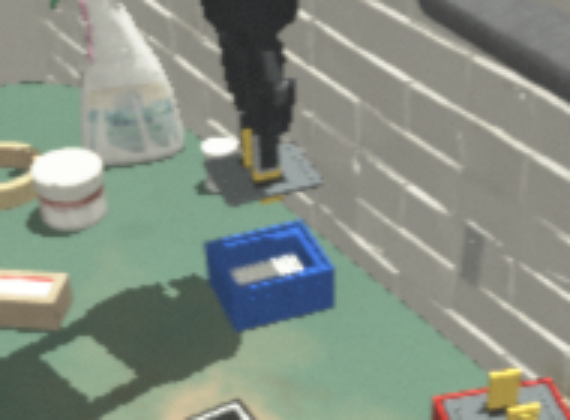

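The cover is out, level, with both tabs held, and the blue box is open. Carrying it to the mat.

Request:
{"op": "play_rows", "data": {"plan": [[-20, -20, 0, 0, 0, 0, -1], [-24, -24, 0, 0, 0, 0, -1], [-24, -24, 0, 0, 0, 0, -1], [-24, -24, 0, 0, 0, 0, -1], [-24, -24, 0, 0, 0, 0, -1]]}}

```text
time_s: 7.15
eef_pos: [485.0, 90.8, 105.3]
ee_rot: [-0.005, 0.111, 0.994, 0.0]
force: [0.1, -1.3, -0.0]
grip_width: 0.327
```

Request:
{"op": "play_rows", "data": {"plan": [[-22, -22, -10, 0, 0, 0, -1], [-14, -14, -10, 0, 0, 0, -1], [-7, -7, -10, 0, 0, 0, -1], [0, 0, 0, 0, 0, 0, -1], [0, 0, 0, 0, 0, 0, -1]]}}

```text
time_s: 7.57
eef_pos: [432.8, 43.6, 71.6]
ee_rot: [-0.009, 0.113, 0.994, 0.0]
force: [-0.4, 0.8, -0.8]
grip_width: 0.328
```

```bash
python3 - <<'E'
from m import *
print(turn(83.5),sense()['eef_pos'])
c=cap('top');a=c['img'][150:310,170:350];cv2.imwrite('pics/z8.png',cv2.resize(a,None,fx=4,fy=4,interpolation=cv2.INTER_CUBIC))
E
```

```text
[-0.0022 -0.017  -0.0006] [432.84987442  43.64940921  71.57461682]
```

View pics/z8.png

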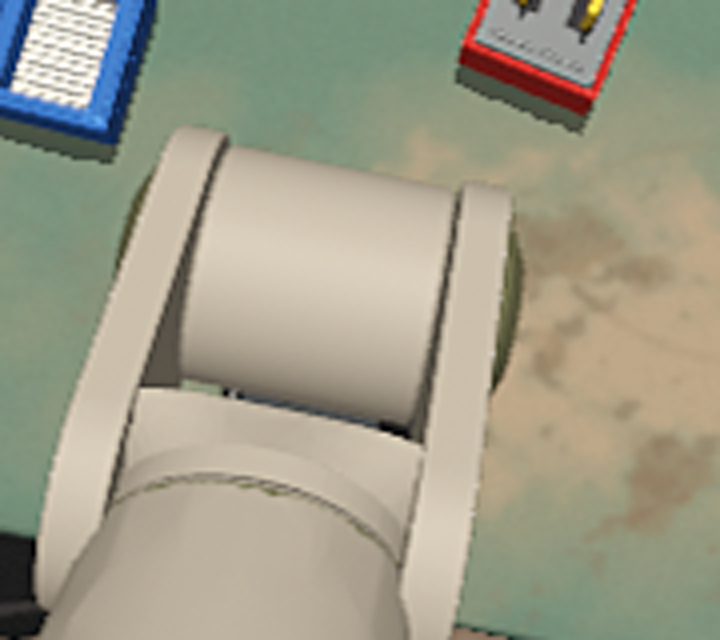

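The arm hides the mat in the top view, so I rely on the measured mat centre. I'll correct the tilt and position.

Request:
{"op": "play_rows", "data": {"plan": [[7.5, -5, 0, -0.002, -0.017, 0, -1], [0, 0, 0, 0, 0, 0, -1], [0, 0, 0, 0, 0, 0, -1], [0, 0, 0, 0, 0, 0, -1]]}}

```text
time_s: 7.95
eef_pos: [443.7, 39.7, 72.4]
ee_rot: [0.002, 0.111, 0.994, 0.0]
force: [0.3, -0.1, -1.0]
grip_width: 0.329
```

Request:
{"op": "play_rows", "data": {"plan": [[0, 0, -14, 0, 0, 0, -1], [0, 0, -14, 0, 0, 0, -1], [0, 0, -12, 0, 0, 0, -1], [0, 0, 0, 0, 0, 0, -1], [0, 0, 0, 0, 0, 0, -1]]}}

```text
time_s: 8.37
eef_pos: [445.8, 40.7, 32.4]
ee_rot: [0.004, 0.11, 0.994, 0.0]
force: [0.3, -0.2, -0.8]
grip_width: 0.332
```

```bash
python3 - <<'E'
from m import *
print(turn(83.5),sense()['eef_pos'])
c=cap('scene');w=cap('wrist')['img']
b=c['img'][130:260,160:290];cv2.imwrite('pics/z9.png',np.hstack([cv2.resize(b,(384,384),interpolation=cv2.INTER_CUBIC),cv2.resize(w,None,fx=.8,fy=.8)[:, :] if 0 else w[:, 50:450]]))
E
```

```text
[ 0.0007  0.008  -0.0057] [445.79276381  40.66954996  32.39268262]
```

View pics/z9.png

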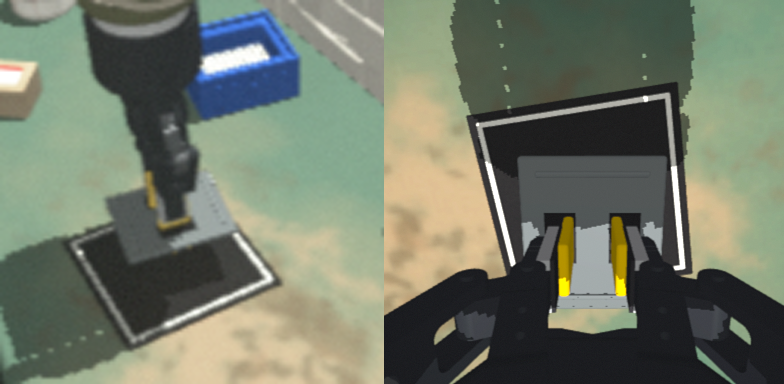

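The cover hangs level over the mat, slightly far in x. Correcting and lowering.

Request:
{"op": "play_rows", "data": {"plan": [[-5, -2, -6, 0.001, 0.008, -0.006, -1], [0, 0, -7, 0, 0, 0, -1], [0, 0, -5, 0, 0, 0, -1], [0, 0, 0, 0, 0, 0, -1], [0, 0, 0, 0, 0, 0, -1]]}}

```text
time_s: 8.88
eef_pos: [441.4, 38.2, 14.6]
ee_rot: [0.002, 0.114, 0.994, 0.0]
force: [0.7, 0.4, -1.2]
grip_width: 0.326
```

```bash
python3 -c "
from m import *
print(turn(83.5),sense()['eef_pos'])"
```

```text
[0.0003 0.0031 0.001 ] [441.3957091   38.21537214  14.5960901 ]
```

Request:
{"op": "play_rows", "data": {"plan": [[-0.5, 0, -4, 0, 0.003, 0, -1], [0, 0, -3, 0, 0, 0, -1], [0, 0, -2, 0, 0, 0, -1], [0, 0, 0, 0, 0, 0, -1]]}}

```text
time_s: 9.22
eef_pos: [441.1, 38.2, 4.8]
ee_rot: [0.0, 0.114, 0.994, -0.0]
force: [0.1, 0.2, -1.8]
grip_width: 0.329
```

Request:
{"op": "play_rows", "data": {"plan": [[0, 0, -1, 0, 0, 0, -1], [0, 0, 0, 0, 0, 0, -1]]}}

```text
time_s: 9.38
eef_pos: [441.3, 38.2, 4.1]
ee_rot: [0.0, 0.114, 0.994, -0.0]
force: [-0.1, -0.2, -0.5]
grip_width: 0.326
```

Request:
{"op": "play_rows", "data": {"plan": [[0, 0, -1, 0, 0, 0, -1], [0, 0, 0, 0, 0, 0, -1]]}}

```text
time_s: 9.55
eef_pos: [441.6, 38.2, 4.3]
ee_rot: [0.001, 0.113, 0.994, -0.0]
force: [-0.4, 0.1, -2.0]
grip_width: 0.325
```

Request:
{"op": "play_rows", "data": {"plan": [[0, 0, -1.5, 0, 0, 0, -1], [0, 0, 0, 0, 0, 0, -1]]}}

```text
time_s: 9.72
eef_pos: [442.1, 38.1, 4.2]
ee_rot: [0.001, 0.113, 0.994, -0.0]
force: [-0.1, -0.2, -0.5]
grip_width: 0.327
```

Request:
{"op": "play_rows", "data": {"plan": [[-0.5, 0, -3, 0, 0, 0, -1], [0, 0, 0, 0, 0, 0, -1]]}}

```text
time_s: 9.88
eef_pos: [443.5, 37.9, 4.1]
ee_rot: [0.004, 0.113, 0.994, -0.001]
force: [-0.4, -0.3, -1.5]
grip_width: 0.325
```

Height stays at 4.1 while the tool begins to tilt, so the feet are on the mat at the expected height. I'll undo the tilt and release.

Request:
{"op": "play_rows", "data": {"plan": [[-2, 0, 0.5, 0.001, 0.007, 0, -1], [0, 0, 0, 0, 0, 0, -1]]}}

```text
time_s: 10.05
eef_pos: [441.8, 37.8, 4.8]
ee_rot: [0.001, 0.113, 0.994, -0.001]
force: [-0.8, -0.3, -1.3]
grip_width: 0.328
```

Request:
{"op": "play_rows", "data": {"plan": [[0, 0, 0, 0, 0, 0, -0.2], [0, 0, 0, 0, 0, 0, 0], [0, 0, 0, 0, 0, 0, 0.3], [0, 0, 0, 0, 0, 0, 0.3], [0, 0, 0, 0, 0, 0, 0.3]]}}

```text
time_s: 10.47
eef_pos: [441.4, 37.8, 3.9]
ee_rot: [-0.0, 0.113, 0.994, -0.0]
force: [0.1, 0.5, 0.3]
grip_width: 0.651
```

```bash
python3 w.py
```

```text
10.4667 [441.4  37.8   3.9] [-1.000e-04  1.132e-01  9.936e-01 -5.000e-04] [-0.001  0.003 -0.001 -0.001 -0.001 -0.001]
tcp px 255.36498213370382 222.8378114305961
[214.9 255.3] [ 205  216   21   80 1234] 90.0 [421.2  29.5  79. ]
[300.9 255.1] [ 291  216   21   80 1211] 90.0 [427.6  57.   79. ]
[441.4  37.8   3.9]
```

Request:
{"op": "play_rows", "data": {"plan": [[0, 0, 10, 0, 0, 0, 0.4], [0, 0, 15, 0, 0, 0, 0.4], [0, 0, 20, 0, 0, 0, 0.4], [0, 0, 30, 0, 0, 0, 0.4], [0, 0, 40, 0, 0, 0, 0.4]]}}

```text
time_s: 10.93
eef_pos: [436.2, 38.6, 116.3]
ee_rot: [-0.008, 0.113, 0.994, 0.0]
force: [0.4, 0.9, -0.9]
grip_width: 0.702
```

Request:
{"op": "play_rows", "data": {"plan": [[0, 20, 35, 0, 0, 0, 0.4], [0, 38, 10, 0, 0, 0, 0.4], [0, 40, 0, 0, 0, 0, 0.4], [0, 40, 0, 0, 0, 0, 0.4], [0, 40, 0, 0, 0, 0, 0.4]]}}

```text
time_s: 11.35
eef_pos: [439.7, 217.7, 173.3]
ee_rot: [0.001, 0.119, 0.993, 0.001]
force: [1.5, -0.6, 0.2]
grip_width: 0.697
```

Request:
{"op": "play_rows", "data": {"plan": [[-10, 40, 0, 0, 0, 0, 0.4], [-10, 40, 0, 0, 0, 0, 0.4], [-10, 40, 0, 0, 0, 0, 0.4], [0, 20, 0, 0, 0, 0, 0.4], [0, 0, 0, 0, 0, 0, 0.4]]}}

```text
time_s: 11.77
eef_pos: [406.6, 366.3, 173.3]
ee_rot: [0.002, 0.116, 0.993, 0.002]
force: [-0.5, 0.0, 0.8]
grip_width: 0.698
```

```bash
python3 - <<'E'
from m import *
c=cap('top');im=c['img']
for b in blobs(c,(20,150,100),(32,255,255),25): print(b[0],ray(c,*b[0],56).round(1),ray(c,*b[0],79).round(1))
cv2.imwrite('pics/z10.png',cv2.resize(im[110:290,150:350],None,fx=3.5,fy=3.5,interpolation=cv2.INTER_CUBIC))
E
```

```text
[302.3 144.3] [647.5 -67.7  56. ] [640.1 -64.9  79. ]
[318.2 150.8] [ 633.  -104.5   56. ] [ 626.  -100.7   79. ]
[504.1 191.6] [ 550.4 -525.8   56. ] [ 545.7 -510.3   79. ]
[245.9 231.1] [443.2  55.6  56. ] [441.5  55.   79. ]
[262.8 235.2] [435.4  18.1  56. ] [433.9  18.4  79. ]
```

The top view puts the tab midpoint at (439.3, 36.9) and the mat centre at (438.4, 36.1). Tab spacing is 38.3 mm against 39 expected, and the red tabs haven't moved. Handing in.

```bash
python3 -c "
from h import *
print(sense()['dq'].round(3));print(ctrl.finish_job())"
```

```text
[-0.061 -0.025  0.038 -0.009 -0.002 -0.029]
the job is handed in; nothing more can be done
None
```

I squeezed both yellow tabs on the blue cover, lifted it straight out of the box and set it on its feet in the middle of the black mat. I released it, moved the arm clear and handed the job in at about 12 s.

**Position:** the last top-camera measurement put the cover's centre about 1 mm from the mat's. The tabs were 38 mm apart against 39 mm expected, which fits the cover standing upright and flat. The red box's tabs were at the same pixels as at the start.

**Checks that failed or disagreed:**
- **Fingertip height:** at about 0.6 opening, the cameras showed the fingertips roughly 26 mm higher than the reported TCP. I went about 23 mm lower before closing on the tabs.
- **Contact with the mat:** the force reading hardly changed. I judged contact from the height stopping at the expected value and the tool starting to tilt, then undid the tilt before releasing.
- **Final picture:** I had used all 12 picture views, so the last check was by measurement only. I have not seen a picture of the cover after release.
- **Arm at hand-in:** the joints were still settling slightly (0.06 rad/s at most), with the gripper well clear of everything.

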